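# Wedge a forged link up to the height gauge

### The arm

A 7-joint arm with a two-finger parallel gripper is mounted at the origin on the work surface. World frame = base frame: x ahead of the robot, y to its left, z up, the work surface at z = 0. Lengths are in m, angles in rad, forces in N, time in s.
With the tool pointing down it reaches from about 0.4 to 0.9 m from the base axis. Payload 5.6 kg.
Tool frame: the origin (TCP) lies on the centre line of the jaws, within the pads' length; the fingertips stand 11 mm ahead of it and the grasp point (between the pads) lies 8 mm behind it (manip.tcp_to_tips is the distance from the TCP to the fingertips, in m); x points along the fingers, z is the direction in which the jaws open and shut, and the axes are right-handed (so a half turn about x gives the same grasp; the last joint's range is limited). The gripper opens to 92 mm and grips with 3 to 60 N. Pads are 20 mm wide; open, the fingers measure 128 mm over their backs; the gripper's body (75 mm by 189 mm) begins 69 mm behind the grasp point.
Start: joints at [-1.377, 0.468, -0.012, 1.603, 0.006, 1.071, -0.056], TCP at [0.153, 0.632, 0.226] pointing down, gripper open.
Joint ranges: [-2.53, 2.53], [-0.31, 2.02], [-1.57, 1.55], [0.28, 2.44], [-1.29, 4.43], [0.15, 1.84], [-2.92, 2.92]. Speed limits (rad/s): [2.57, 2.57, 3.14, 3.14, 3.14, 3.14, 3.14].

### API

Orientations are given as [roll, pitch, yaw] about the fixed x, y, z axes, in that order (R = Rz(yaw) Ry(pitch) Rx(roll)).
In Python, from bench import get_state, imaging, close_job, manip gives the robot as it stands. The module is installed in compiled form; this text tells all that it offers.
- The arm moves only by the shell command python3 -m jog 'ROWS' [FORCE]. ROWS is JSON, a list of rows, each an object of numbers: "tx", "ty", "tz": the shift along the tool's x, y, z normalised to -1 to 1, where 1 is 50 mm; "wx", "wy", "wz": the turn, a rotation vector about the tool's x, y, z normalised to -1 to 1, where 1 is 0.12 rad; "gripper": the opening, from 0 (shut) to 1 (fully open). In form: [{"tx": .., "ty": .., "tz": .., "wx": .., "wy": .., "wz": .., "gripper": ..}, ...]. A call has 1 to 20 rows; each row shifts and turns the commanded pose from where the row before left it, along the tool's axes as they then stand; what a row does not reach is not made up. A row lasts 1/10 s, in which the tool goes at most 50 mm and 8.59 degrees, less where a joint would pass 70% of its speed; a pose out of reach is approached as far as the arm can. A call with a number of a shift or a turn outside -1 to 1 is refused whole. A call with a gripper value outside its range is refused whole. The fingers move at their own pace and stop on an object; FORCE is the grip in N (left out, the last holds). Time passes only in rows, so rows that do not move let the fingers close. It gives the time, the measured TCP pose, the force and the opening at its end, in the units of the state.
- get_state(): the state, without advancing time (a new reading comes with each control period).
- imaging.capture(name): name is "scene" or "top" or "wrist"; returns a dict with "pixels" (480x640x3 uint8, blue, green, red), "fx", "fy", "cx", "cy" (pixels), "D" ([k1, k2, p1, p2, k3] as OpenCV has them; the pictures are not rectified), "rvec" (rotation vector, rad) and "tvec" (3), from world to camera coordinates, as OpenCV has them. Camera axes: x right, y down, z forward; pixel columns grow to the right and rows downward; lengths in m; the calibration is good to about 2 mm. A picture is of the moment at which its call begins. There is no depth.
- close_job(): hands the job in, once; it reports no verdict.
The state is a dict: "clock": time; "qpos": joint angles; "qd": joint speeds; "joint_efforts": joint torques, N m; "ee_pos": TCP position; "ee_rot": TCP orientation; "force": force on the tool from outside, world axes, zero at the start; "wrist_torque": the same for the moment, N m; "grip_width": finger opening in m.
Only numpy, scipy, OpenCV 4.12 (cv2) and the standard library are available. Lean on these libraries where they do the work, as an engineer would, in place of code of your own. Each camera call takes 0.05 s, during which the arm holds its last target. There are 200 camera calls.

### The job

Take the larger of the two steel wedges from the bench, set it flat on the granite plate with its thin end towards the drooping eye of the forged link, and slide it in under the eye until the eye rises to the finger of the height gauge and just touches it: feel for a light touch and do not press hard on the finger. Let go and leave the wedge in there carrying the link, with the link's mandrel still down in its V-blocks; raise the link with the wedge alone and leave everything else where it is.

Things in the scene. Friction and masses are not known exactly. Their poses are not given: they have to be found in the camera images.
- plate: Dark granite inspection plate lying on the bench, 300 (x) x 450 (y) x 50 mm high. Origin: centre of its underside, on the bench; its top is 50 mm higher. It is fixed. Its y axis runs parallel to the link, from the link's eye to the V-blocks.
- link: Bright forged aluminium link, 0.6 to 0.95 kg, loose. A steel mandrel (20 mm thick, 130 mm long, along the link's x) through its heel lies in a pair of V-blocks, so that the link tips about it; a 22 mm shank runs along -y to a round eye 195 mm off. Origin: centre of the mandrel, 33 mm above the plate's top. At the start the shank rests on the packing and the eye hangs 6 mm lower than the mandrel.
- eye_low (a point): Lowest point of the link's eye, midway across its width; about 7 mm above the plate's top at the start. The eye is a round boss 40 mm thick and 36 mm wide, its axis along the link's x; its highest point lies 40 mm above this one. The wedge goes in under it, straight along the link's +y.
- gauge_arm: Grey carriage of the height gauge, locked on its beam at a height that differs from start to start. Its level steel finger (9 mm wide, 12 mm high at the tip) reaches in from the far side; its tip stands over the middle of the eye, 3 to 9 mm clear at the start. Carriage and beam stand 95 mm beyond the link. The finger is rigid: a touch of a newton or two is right, 6 N or more spoils its setting.
- vblocks: Pair of dark steel V-blocks on the plate, 32 mm wide each, 90 mm apart across the link, 38 mm high, fixed. Origin: midway between them, on the plate's top, right below the mandrel.
- packing: Low steel packing piece, 60 x 12 x 19 mm high, across under the shank, 105 mm from the eye towards the V-blocks, fixed to the plate. Origin: centre of its underside. The link rises off it; the wedge does not need to go in that far.
- wedge: The larger steel wedge, 0.5 kg, loose: 160 mm long, 36 mm wide. Its thin end, 3 mm thick, points along its +y; over 135 mm it thickens evenly to 22 mm; the last 25 mm at its -y end are level at 22 mm, good to grip by the sides. Origin: centre of its flat underside. Starts flat on the bench right of the plate, nearer or farther than the small wedge. Friction 0.5 to 0.7: it stays where it is left.
- small_wedge: The smaller steel wedge, 110 x 28 mm, 3 to 10 mm thick: too thin for this job. Loose, same axes; a bystander.
- bench_level: Small dark bench spirit level, 22 x 100 x 22 mm, loose, on the plate's far right corner; a bystander.
- spare_fork: Spare forged clamp fork, 74 mm long, 31 mm high, loose, on the plate's far left corner; a bystander.
- loose_fork: Another forged clamp fork of the same size, loose on the bench between the wedges and the flat bar; a bystander.
- parallel: Flat steel bar, 25 x 125 x 16 mm, loose on the bench on the far right; a bystander.
Things that resemble listed ones, but are neither listed nor needed, are in the scene too. Leave any blue or pink look-alike of the wedge alone.

How it is judged:
On the way, in this order (a step that is already met when the one before it is completed fails the run):
1. the wedge lies flat on the plate, its thin end towards the eye, before it lifts the link (contact force between wedge and plate above 0.5 N and z of wedge in the frame of plate below 0.053 m and angle between wedge's own z axis and vertical below 0.05 rad and angle between the y axis of wedge and the y axis of plate, either way round below 0.3 rad and distance of eye_low from where it was at the start of the episode below 0.002 m), for 0.1 s.
2. the wedge has lifted the link clear of the packing (contact force between link and packing below 0.05 N and contact force between wedge and link above 0.8 N and distance of eye_low from where it was at the start of the episode above 0.002 m), for 0.1 s.
At the end, for the whole second after the job is handed in: The wedge lies flat on the plate and carries the link (clear of the packing), the eye touches the gauge's finger with more than 0.2 N and less than 6 N, the mandrel still sits in both V-blocks (within 3 mm in height, 6 mm sideways), and all is at rest (contact force between link and gauge_arm between 0.2 and 6 N and contact force between wedge and link above 0.8 N and contact force between link and packing below 0.05 N and z of wedge in the frame of plate below 0.053 m and angle between wedge's own z axis and vertical below 0.05 rad and z of link in the frame of vblocks below 0.036 m and horizontal distance between link and vblocks below 0.006 m and linear speed of each of link, wedge below 0.01 m/s).
It fails at once if the finger of the gauge is pressed hard (6 N or more) (contact force between link and gauge_arm above 6 N).
It fails at once if the robot touches the link: it is to be raised by the wedge alone (contact force between any of the fingers, the arm and link above 1 N).
It fails at once if the robot or the wedge knocks the height gauge's carriage (contact force between any of the fingers, the arm, wedge and gauge_arm above 2 N).
It fails at once if a bystander is shifted by more than 25 mm (distance of any of small_wedge, bench_level, spare_fork, loose_fork, parallel from where it was at the start of the episode above 0.025 m).
It also fails if it takes over 72 s, if anything falls off the work surface, if the arm or the gripper's body presses on something with over 40 N, if the wrist force passes 120 N, or if a joint passes its speed limit or range.

## Working session

There is one attempt and no reset: what is moved stays moved. The work goes in short steps, Python scripts to look and compute and a shell command to move; the robot and the scene stay as the last step left them, time stands still between calls to the robot, and variables do not carry over. Pictures are saved under pics/ and viewed, about 8 in all and at most 12, crops included, and the job is handed in when it is done.

```bash
mkdir -p pics; cat > h.py <<'E'
import numpy as np, cv2
from bench import get_state, imaging, close_job, manip
def cap(n,f=None):
    c=imaging.capture(n); c['K']=np.array([[c['fx'],0,c['cx']],[0,c['fy'],c['cy']],[0,0,1.]]); c['D']=np.array(c['D'],float)
    c['R']=cv2.Rodrigues(np.array(c['rvec'],float))[0]; c['t']=np.array(c['tvec'],float).ravel()
    c['C']=-c['R'].T@c['t']
    if f: cv2.imwrite('pics/'+f,c['pixels'])
    return c
def toz(c,px,z):
    u=cv2.undistortPoints(np.array(px,float).reshape(-1,1,2),c['K'],c['D']).reshape(-1,2)
    d=np.c_[u,np.ones(len(u))]@c['R']
    return c['C']+d*((z-c['C'][2])/d[:,2])[:,None]
def proj(c,P):
    return cv2.projectPoints(np.array(P,float).reshape(-1,1,3),np.array(c['rvec'],float),np.array(c['tvec'],float),c['K'],c['D'])[0].reshape(-1,2)
E
python3 - <<'E'
from h import *
import pickle
for n in('scene','top'):
    c=cap(n,n+'0.png'); pickle.dump({k:v for k,v in c.items()},open(n+'.pkl','wb')); print(n,c['C'],c['fx'],c['R'][2])
print(get_state(), manip.tcp_to_tips)
E
```

```text
scene [1.05993792 0.27852015 0.86471502] 446.5678316992091 [-0.53342862 -0.37674959 -0.75730684]
top [ 0.28060135 -0.09537767  1.33971357] 476.32168676041675 [ 0.17478331  0.00382437 -0.9845995 ]
{'clock': 0.1, 'qpos': array([-1.37700691,  0.46830522, -0.01159236,  1.60352877,  0.00595872,
        1.07142121, -0.05632578]), 'qd': array([ 0.00040525, -0.00156758,  0.00112593, -0.00164693,  0.00061324,
       -0.00014819, -0.00075431]), 'joint_efforts': array([ 7.23645771e-04, -5.21645916e+01, -1.29099932e-02, -2.44366246e+01,
       -5.67850505e-02,  1.40675157e-02,  5.66151107e-05]), 'ee_pos': array([0.15241757, 0.63134527, 0.22472627]), 'ee_rot': array([-3.08895829,  1.56916832, -1.75507078]), 'force': array([0.0849775 , 0.47806356, 0.26402817]), 'wrist_torque': array([-0.02226873,  0.03361801,  0.00011108]), 'grip_width': 0.09178428912401494} 0.011
```

View pics/scene0.png

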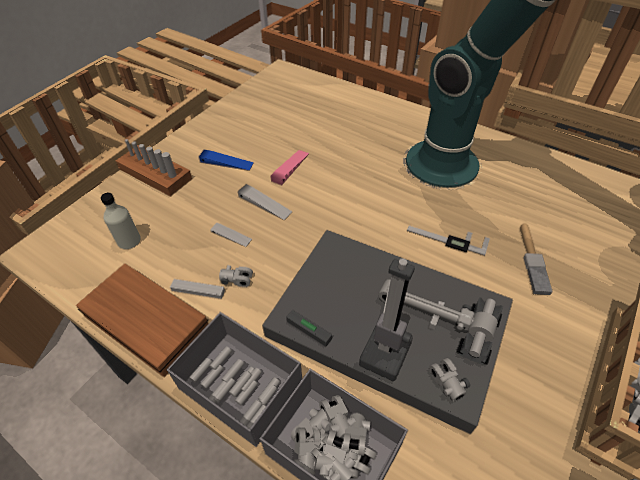

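View pics/top0.png

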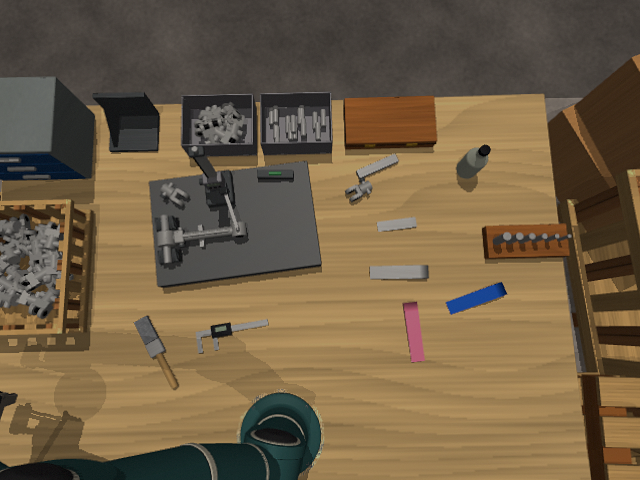

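Candidates: larger wedge, grey, top (399,272) / scene (265,202); small wedge, grey, top (396,225); blue look-alike (476,298); pink look-alike (413,331); flat bar (377,167). By its description I choose the grey one at (399,272), and check it in one close crop.

```bash
python3 - <<'E'
from h import *
a=cv2.imread('pics/top0.png')[200:300,350:450]; b=cv2.imread('pics/scene0.png')[170:270,200:300]
c=cv2.imread('pics/top0.png')[150:290,140:330]
o=np.zeros((600,800,3),np.uint8)
o[:300,:300]=cv2.resize(a,(300,300),interpolation=cv2.INTER_CUBIC);o[300:,:300]=cv2.resize(b,(300,300),interpolation=cv2.INTER_CUBIC)
o[:368,300:]=cv2.resize(c,(500,368),interpolation=cv2.INTER_CUBIC)
d=cv2.imread('pics/scene0.png')[240:400,350:520]
o[368:,300:546]=cv2.resize(d,(246,232),interpolation=cv2.INTER_CUBIC)
cv2.imwrite('pics/crop1.png',o)
import pickle
T=pickle.load(open('top.pkl','rb'))
print(toz(T,[[370,272],[428,272],[149,181],[309,161],[321,269],[160,287]],0.0).round(3)); print(toz(T,[[149,181],[309,161],[321,269],[160,287],[240,230],[170,240]],0.05).round(3))
E
```

```text
[[ 0.425 -0.258  0.   ]
 [ 0.421 -0.421  0.   ]
 [ 0.709  0.374  0.   ]
 [ 0.758 -0.094  0.   ]
 [ 0.437 -0.121  0.   ]
 [ 0.399  0.333  0.   ]]
[[ 0.693  0.356  0.05 ]
 [ 0.74  -0.095  0.05 ]
 [ 0.432 -0.12   0.05 ]
 [ 0.394  0.317  0.05 ]
 [ 0.546  0.101  0.05 ]
 [ 0.523  0.293  0.05 ]]
```

View pics/crop1.png

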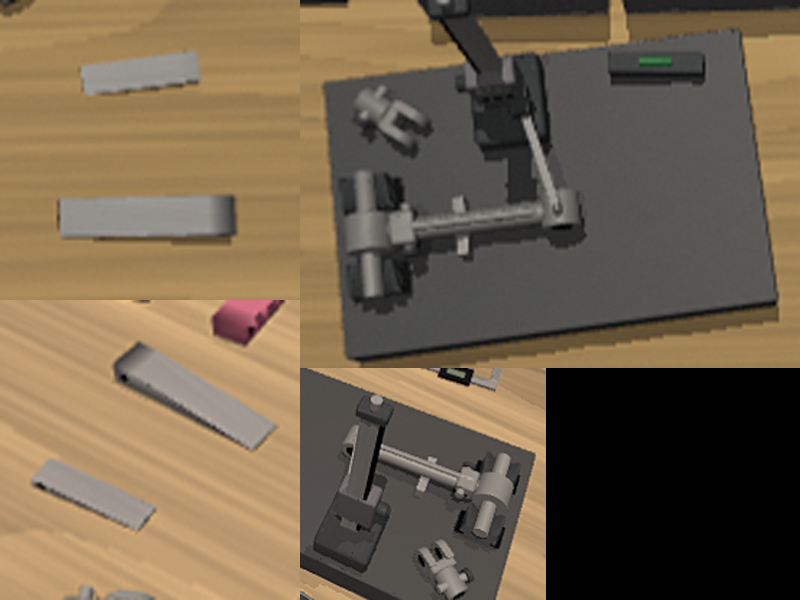

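The crop confirms the choice: the big grey wedge at top (399,272) has its thick end on the right (-y) and its thin end on the left, towards the eye. The eye is at top (240,230) and the heel at (166,238). Next I work out the numbers.

```bash
python3 - <<'E'
from h import *
import pickle
from scipy.spatial.transform import Rotation as Ro
T=pickle.load(open('top.pkl','rb'))
img=T['pixels']
P=toz(T,[[149.5,182.3],[307.2,161.4],[321.2,265.5],[157.9,285.6]],.05);print(P.round(3)); c=P.mean(0)
d=(P[0]-P[1]+P[3]-P[2]);print('plate c',c,'yaw of y axis deg',np.degrees(np.arctan2(d[1],d[0])), np.linalg.norm(P[0]-P[1]),np.linalg.norm(P[3]-P[2]),np.linalg.norm(P[0]-P[3]))
e=toz(T,[[241,230.5]],.097)[0];m=toz(T,[[165.8,238.1]],.09)[0];print('eye',e,'mandrel',m,np.degrees(np.arctan2(*(m-e)[[1,0]])),np.linalg.norm((m-e)[:2]))
w=np.r_[toz(T,[[370,272.4]],.002),toz(T,[[428.3,272]],.015)];print('wedge ends',w,np.linalg.norm(w[0]-w[1]),np.degrees(np.arctan2(*(w[0]-w[1])[[1,0]])))
# segment wedge in grey
r=img[255:290,355:445].astype(int); mask=((abs(r[...,2]-r[...,0])<25)&(r[...,1]>70)).astype(np.uint8)
n,l,s,ce=cv2.connectedComponentsWithStats(mask); k=1+s[1:,4].argmax(); ys,xs=np.nonzero(l==k)
rr=cv2.minAreaRect(np.c_[xs+355,ys+255].astype(np.float32)); print(rr); b=cv2.boxPoints(rr);print(toz(T,b,.01).round(4))
R=Ro.from_euler('xyz',get_state()['ee_rot']).as_matrix();print(R.round(3))
E
```

```text
[[ 0.689  0.355  0.05 ]
 [ 0.739 -0.089  0.05 ]
 [ 0.441 -0.12   0.05 ]
 [ 0.398  0.322  0.05 ]]
plate c [0.56674883 0.11684821 0.05      ] yaw of y axis deg 95.98444247259955 0.44697507207205406 0.4449770305680563 0.2926039414618362
eye [0.53457995 0.09113213 0.097     ] mandrel [0.52055418 0.29250368 0.09      ] 93.98428463427655 0.20185940662527788
wedge ends [[ 0.42412422 -0.25808674  0.002     ]
 [ 0.41982991 -0.41823944  0.015     ]] 0.16073682892008245 88.46404686173945
((398.5, 271.5), (13.0, 57.0), 90.0)
[[ 0.4441 -0.2581  0.01  ]
 [ 0.4401 -0.4172  0.01  ]
 [ 0.4037 -0.4147  0.01  ]
 [ 0.4076 -0.2564  0.01  ]]
[[-0.    -0.972  0.235]
 [-0.002  0.235  0.972]
 [-1.    -0.    -0.002]]
```

```bash
python3 -m jog '[{"tx":-0.25,"wx":1,"gripper":0.7},{"tx":-0.25,"wx":1,"gripper":0.7},{"tx":-0.25,"wx":1,"gripper":0.7},{"tx":-0.25,"wx":1,"gripper":0.7},{"tx":-0.25,"wx":1,"gripper":0.7},{"tx":-0.25,"wx":1,"gripper":0.7},{"tx":-0.25,"wx":1,"gripper":0.7},{"tx":-0.25,"wx":1,"gripper":0.7},{"tx":-0.25,"wx":1,"gripper":0.7},{"tx":-0.25,"wx":1,"gripper":0.7},{"tx":-0.25,"wx":1,"gripper":0.7},{"tx":-0.25,"wx":0.3,"gripper":0.7}]'
python3 -m jog '[{"tz":0.5,"ty":-0.55},{"tz":0.5,"ty":-0.55},{"tz":0.5,"ty":-0.55},{"tz":0.5,"ty":-0.55},{"tz":0.5,"ty":-0.55},{"tz":0.5,"ty":-0.55},{"tz":0.5,"ty":-0.55},{"tz":0.5,"ty":-0.55},{"tz":0.5,"ty":-0.55},{"tz":0.5,"ty":-0.55},{"tz":0.5,"ty":-0.55},{"tz":0.5,"ty":-0.55}]'
python3 -m jog '[{"ty":-0.6},{"ty":-0.6},{"ty":-0.6},{"ty":-0.6},{"ty":-0.6},{"ty":-0.6},{"ty":-0.6},{"ty":-0.6},{"ty":-0.6},{"ty":-0.6},{"ty":-0.6},{"ty":-0.6}]'
```

```text
$[0]: bad value
$[0]: bad value
$[0]: bad value
```

```bash
python3 -m jog '[{"tx":-0.25,"ty":0,"tz":0,"wx":1,"wy":0,"wz":0,"gripper":0.7},{"tx":-0.25,"ty":0,"tz":0,"wx":1,"wy":0,"wz":0,"gripper":0.7},{"tx":-0.25,"ty":0,"tz":0,"wx":1,"wy":0,"wz":0,"gripper":0.7},{"tx":-0.25,"ty":0,"tz":0,"wx":1,"wy":0,"wz":0,"gripper":0.7},{"tx":-0.25,"ty":0,"tz":0,"wx":1,"wy":0,"wz":0,"gripper":0.7},{"tx":-0.25,"ty":0,"tz":0,"wx":1,"wy":0,"wz":0,"gripper":0.7},{"tx":-0.25,"ty":0,"tz":0,"wx":1,"wy":0,"wz":0,"gripper":0.7},{"tx":-0.25,"ty":0,"tz":0,"wx":1,"wy":0,"wz":0,"gripper":0.7},{"tx":-0.25,"ty":0,"tz":0,"wx":1,"wy":0,"wz":0,"gripper":0.7},{"tx":-0.25,"ty":0,"tz":0,"wx":1,"wy":0,"wz":0,"gripper":0.7},{"tx":-0.25,"ty":0,"tz":0,"wx":1,"wy":0,"wz":0,"gripper":0.7},{"tx":-0.25,"ty":0,"tz":0,"wx":0.3,"wy":0,"wz":0,"gripper":0.7}]'
```

```text
clock: 1.3
ee_pos: [0.1524, 0.6316, 0.3755]
ee_rot: [-1.58, 1.57, -1.605]
force: [-0.3, 0.4, 0.4]
grip_width: 0.0643
```

```bash
python3 -m jog '[{"tx":0,"ty":-0.55,"tz":0.5,"wx":0,"wy":0,"wz":0,"gripper":0.7},{"tx":0,"ty":-0.55,"tz":0.5,"wx":0,"wy":0,"wz":0,"gripper":0.7},{"tx":0,"ty":-0.55,"tz":0.5,"wx":0,"wy":0,"wz":0,"gripper":0.7},{"tx":0,"ty":-0.55,"tz":0.5,"wx":0,"wy":0,"wz":0,"gripper":0.7},{"tx":0,"ty":-0.55,"tz":0.5,"wx":0,"wy":0,"wz":0,"gripper":0.7},{"tx":0,"ty":-0.55,"tz":0.5,"wx":0,"wy":0,"wz":0,"gripper":0.7},{"tx":0,"ty":-0.55,"tz":0.5,"wx":0,"wy":0,"wz":0,"gripper":0.7},{"tx":0,"ty":-0.55,"tz":0.5,"wx":0,"wy":0,"wz":0,"gripper":0.7},{"tx":0,"ty":-0.55,"tz":0.5,"wx":0,"wy":0,"wz":0,"gripper":0.7},{"tx":0,"ty":-0.55,"tz":0.5,"wx":0,"wy":0,"wz":0,"gripper":0.7},{"tx":0,"ty":-0.55,"tz":0.5,"wx":0,"wy":0,"wz":0,"gripper":0.7},{"tx":0,"ty":-0.55,"tz":0.5,"wx":0,"wy":0,"wz":0,"gripper":0.7}]'
python3 -m jog '[{"tx":0,"ty":-0.7,"tz":0,"wx":0,"wy":0,"wz":0,"gripper":0.7},{"tx":0,"ty":-0.7,"tz":0,"wx":0,"wy":0,"wz":0,"gripper":0.7},{"tx":0,"ty":-0.7,"tz":0,"wx":0,"wy":0,"wz":0,"gripper":0.7},{"tx":0,"ty":-0.7,"tz":0,"wx":0,"wy":0,"wz":0,"gripper":0.7},{"tx":0,"ty":-0.7,"tz":0,"wx":0,"wy":0,"wz":0,"gripper":0.7},{"tx":0,"ty":-0.7,"tz":0,"wx":0,"wy":0,"wz":0,"gripper":0.7},{"tx":0,"ty":-0.7,"tz":0,"wx":0,"wy":0,"wz":0,"gripper":0.7},{"tx":0,"ty":-0.7,"tz":0,"wx":0,"wy":0,"wz":0,"gripper":0.7},{"tx":0,"ty":-0.7,"tz":0,"wx":0,"wy":0,"wz":0,"gripper":0.7},{"tx":0,"ty":-0.7,"tz":0,"wx":0,"wy":0,"wz":0,"gripper":0.7},{"tx":0,"ty":-0.7,"tz":0,"wx":0,"wy":0,"wz":0,"gripper":0.7},{"tx":0,"ty":-0.7,"tz":0,"wx":0,"wy":0,"wz":0,"gripper":0.7},{"tx":0,"ty":-0.7,"tz":0,"wx":0,"wy":0,"wz":0,"gripper":0.7},{"tx":0,"ty":-0.7,"tz":0,"wx":0,"wy":0,"wz":0,"gripper":0.7},{"tx":0,"ty":-0.7,"tz":0,"wx":0,"wy":0,"wz":0,"gripper":0.7},{"tx":0,"ty":-0.7,"tz":0,"wx":0,"wy":0,"wz":0,"gripper":0.7},{"tx":0,"ty":-0.7,"tz":0,"wx":0,"wy":0,"wz":0,"gripper":0.7},{"tx":0,"ty":-0.7,"tz":0,"wx":0,"wy":0,"wz":0,"gripper":0.7}]'
```

```text
clock: 2.5
ee_pos: [0.4458, 0.2939, 0.3754]
ee_rot: [-2.926, 1.57, -2.948]
force: [0.3, 0.6, 0.6]
grip_width: 0.0641
clock: 4.3
ee_pos: [0.4313, -0.3354, 0.3752]
ee_rot: [2.541, 1.57, 2.52]
force: [0.3, 1.2, 0.6]
grip_width: 0.0641
```

```bash
cat >> h.py <<'E'
from scipy.spatial.transform import Rotation as Ro
def tool():
    s=get_state(); R=Ro.from_euler('xyz',s['ee_rot']).as_matrix()
    print('t',round(s['clock'],2),'pos',s['ee_pos'].round(4),'F',s['force'].round(2),'w',round(s['grip_width'],4),'jaw deg',np.degrees(np.arctan2(R[1,2],R[0,2])).round(2),'xax',R[:,0].round(3)); return s,R
E
python3 - <<'E'
from h import *
import pickle
tool(); c=cap('wrist','w1.png'); pickle.dump(c,open('w1.pkl','wb'))
E
```

```text
t 4.3 pos [ 0.4313 -0.3354  0.3752] F [0.33 1.17 0.59] w 0.0641 jaw deg -1.21 xax [-0.  0. -1.]
```

View pics/w1.png

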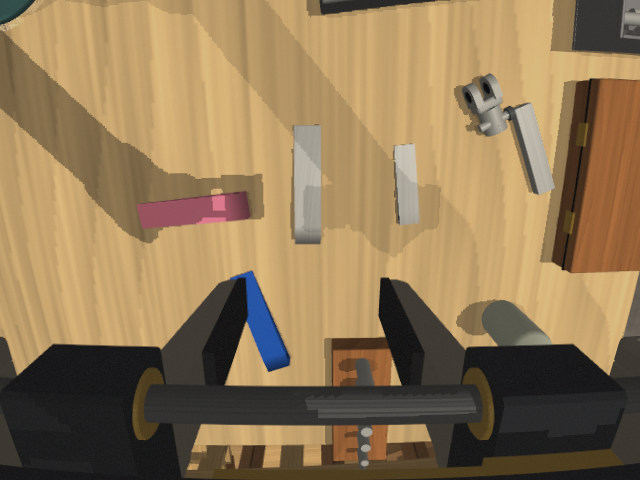

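The wrist view shows the big wedge from the thin end at (307,125) to the thick end at (308,243). It is clear of the pink and blue look-alikes.

```bash
python3 - <<'E'
from h import *
import pickle
c=pickle.load(open('w1.pkl','rb'));print(c['C'])
A=toz(c,[[293.5,125],[321,125]],.003);B=toz(c,[[295,243.5],[321.5,243.5]],.0);B2=toz(c,[[295,243.5],[321.5,243.5]],.022);print(A.round(4),B.round(4),B2.round(4))
for b in(B,B2):
  d=A.mean(0)-b.mean(0);print(np.linalg.norm(d),np.degrees(np.arctan2(d[1],d[0])),np.linalg.norm(b[0]-b[1]))
E
```

```text
[ 0.43273928 -0.25487308  0.53517819]
[[ 0.4069 -0.2565  0.003 ]
 [ 0.4436 -0.2573  0.003 ]] [[ 0.4031 -0.4233  0.    ]
 [ 0.4418 -0.4241  0.    ]] [[ 0.4044 -0.4164  0.022 ]
 [ 0.4414 -0.4172  0.022 ]]
0.16689858191548299 89.0377283275795 0.03863714511924137
0.161049840403546 89.14749458629927 0.0370488569269442
```

```bash
python3 -m jog '[{"tx":0.5,"ty":-0.708,"tz":-0.066,"wx":0,"wy":0,"wz":0,"gripper":0.7},{"tx":0.5,"ty":-0.708,"tz":-0.066,"wx":0,"wy":0,"wz":0,"gripper":0.7},{"tx":0.8,"ty":0,"tz":0,"wx":0,"wy":0,"wz":0,"gripper":0.7},{"tx":0.8,"ty":0,"tz":0,"wx":0,"wy":0,"wz":0,"gripper":0.7},{"tx":0.8,"ty":0,"tz":0,"wx":0,"wy":0,"wz":0,"gripper":0.7},{"tx":0.8,"ty":0,"tz":0,"wx":0,"wy":0,"wz":0,"gripper":0.7},{"tx":0.8,"ty":0,"tz":0,"wx":0,"wy":0,"wz":0,"gripper":0.7},{"tx":0.8,"ty":0,"tz":0,"wx":0,"wy":0,"wz":0,"gripper":0.7},{"tx":0.6,"ty":0,"tz":0,"wx":0,"wy":0,"wz":0,"gripper":0.7},{"tx":0.4,"ty":0,"tz":0,"wx":0,"wy":0,"wz":0,"gripper":0.7},{"tx":0.2,"ty":0,"tz":0,"wx":0,"wy":0,"wz":0,"gripper":0.7},{"tx":0.2,"ty":0,"tz":0,"wx":0,"wy":0,"wz":0,"gripper":0.7},{"tx":0,"ty":0,"tz":0,"wx":0,"wy":0,"wz":0,"gripper":0.7}]'
```

```text
clock: 5.65
ee_pos: [0.4229, -0.4048, 0.015]
ee_rot: [2.45, 1.57, 2.428]
force: [-0.8, -0.5, 0.7]
grip_width: 0.0643
```

```bash
python3 -m jog '[{"tx":0,"ty":-0.02,"tz":0,"wx":0,"wy":0,"wz":0,"gripper":0.3},{"tx":0,"ty":0,"tz":0,"wx":0,"wy":0,"wz":0,"gripper":0.3},{"tx":0,"ty":0,"tz":0,"wx":0,"wy":0,"wz":0,"gripper":0.3},{"tx":0,"ty":0,"tz":0,"wx":0,"wy":0,"wz":0,"gripper":0.3},{"tx":0,"ty":0,"tz":0,"wx":0,"wy":0,"wz":0,"gripper":0.3},{"tx":0,"ty":0,"tz":0,"wx":0,"wy":0,"wz":0,"gripper":0.3},{"tx":0,"ty":0,"tz":0,"wx":0,"wy":0,"wz":0,"gripper":0.3},{"tx":0,"ty":0,"tz":0,"wx":0,"wy":0,"wz":0,"gripper":0.3}]' 50; python3 -c "
from h import *
tool()"
```

```text
clock: 6.45
ee_pos: [0.4229, -0.4065, 0.0162]
ee_rot: [-0.62, 1.57, -0.642]
force: [-1.4, 1.3, 6.3]
grip_width: 0.0352
t 6.45 pos [ 0.4229 -0.4065  0.0162] F [-1.35  1.27  6.28] w 0.0352 jaw deg -1.28 xax [ 0. -0. -1.]
```

```bash
python3 -m jog '[{"tx":-0.2,"ty":0,"tz":0,"wx":0,"wy":0,"wz":0,"gripper":0.3},{"tx":-0.4,"ty":0,"tz":0,"wx":0,"wy":0,"wz":0,"gripper":0.3},{"tx":-0.6,"ty":0,"tz":0,"wx":0,"wy":0,"wz":0,"gripper":0.3},{"tx":-0.6,"ty":0,"tz":0,"wx":0,"wy":0,"wz":0,"gripper":0.3},{"tx":-0.6,"ty":0,"tz":0,"wx":0,"wy":0,"wz":0,"gripper":0.3},{"tx":-0.4,"ty":0,"tz":0,"wx":0,"wy":0,"wz":0,"gripper":0.3},{"tx":-0.2,"ty":0,"tz":0,"wx":0,"wy":0,"wz":0,"gripper":0.3},{"tx":0,"ty":0.25,"tz":0.1,"wx":0,"wy":0,"wz":0,"gripper":0.3},{"tx":0,"ty":0.5,"tz":0.2,"wx":0,"wy":0,"wz":0,"gripper":0.3},{"tx":0,"ty":0.75,"tz":0.32,"wx":0,"wy":0,"wz":0,"gripper":0.3},{"tx":0,"ty":0.75,"tz":0.32,"wx":0,"wy":0,"wz":0,"gripper":0.3},{"tx":0,"ty":0.75,"tz":0.32,"wx":0,"wy":0,"wz":0,"gripper":0.3},{"tx":0,"ty":0.75,"tz":0.32,"wx":0,"wy":0,"wz":0,"gripper":0.3},{"tx":0,"ty":0.75,"tz":0.32,"wx":0,"wy":0,"wz":0,"gripper":0.3},{"tx":0,"ty":0.75,"tz":0.32,"wx":0,"wy":0,"wz":0,"gripper":0.3},{"tx":0,"ty":0.5,"tz":0.2,"wx":0,"wy":0,"wz":0,"gripper":0.3},{"tx":0,"ty":0.3,"tz":0.1,"wx":-0.5,"wy":0,"wz":0,"gripper":0.3},{"tx":0,"ty":0,"tz":0,"wx":-0.43,"wy":0,"wz":0,"gripper":0.3},{"tx":0,"ty":0,"tz":0,"wx":0,"wy":0,"wz":0,"gripper":0.3}]' 50; python3 -c "
from h import *
tool(); import pickle; c=cap('wrist','w2.png'); pickle.dump(c,open('w2.pkl','wb'))
s=cap('scene','s2.png')"
```

```text
clock: 8.35
ee_pos: [0.5548, -0.1059, 0.1647]
ee_rot: [3.024, 1.569, 3.117]
force: [-0.2, -0.9, -5.5]
grip_width: 0.0351
t 8.35 pos [ 0.5548 -0.1059  0.1647] F [-0.25 -0.86 -5.46] w 0.0351 jaw deg 5.29 xax [-0.002  0.    -1.   ]
```

View pics/w2.png

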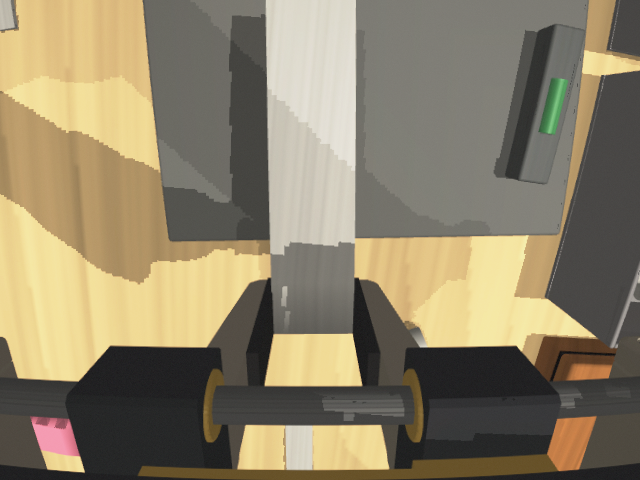

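The wrist view shows the wedge held straight in the jaws, thin end forward. The plate's near edge runs from (170,240) to (559,234), and the eye is out of view.

```bash
python3 - <<'E'
from h import *
import pickle
c=pickle.load(open('w2.pkl','rb'));T=pickle.load(open('top.pkl','rb'))
P=toz(c,[[170,240],[559,234],[145,2],[588,2]],.05);print(P.round(4))
f=lambda d:np.degrees(np.arctan2(d[1],d[0]));print('x',f(P[1]-P[0]),'yL',f(P[2]-P[0]),'yR',f(P[3]-P[1]),np.linalg.norm(P[1]-P[0]))
S=toz(T,[[182.6,235.1],[231.2,230.9]],.092);print('shank',S.round(4),f(S[0]-S[1]))
img=T['pixels'][205:262,215:262]
o=cv2.resize(img,(47*12,57*10),interpolation=cv2.INTER_CUBIC);
t=cap('top'); o2=cv2.resize(t['pixels'][195:260,150:260],(220,130)); 
out=np.zeros((570,790,3),np.uint8);out[:,:564]=o;out[:130,565:785]=o2
s=cv2.imread('pics/s2.png')[230:370,320:430];out[140:420,565:785]=cv2.resize(s,(220,280),interpolation=cv2.INTER_CUBIC)
cv2.imwrite('pics/eye.png',out)
E
```

```text
[[ 0.4473 -0.1194  0.05  ]
 [ 0.7424 -0.0872  0.05  ]
 [ 0.4298  0.0432  0.05  ]
 [ 0.7244  0.0751  0.05  ]]
x 6.209908429562095 yL 96.13750458446965 yR 96.3458472215334 0.29690267978676166
shank [[0.5271 0.2475 0.092 ]
 [0.5352 0.1181 0.092 ]] 93.55965297072696
```

View pics/eye.png

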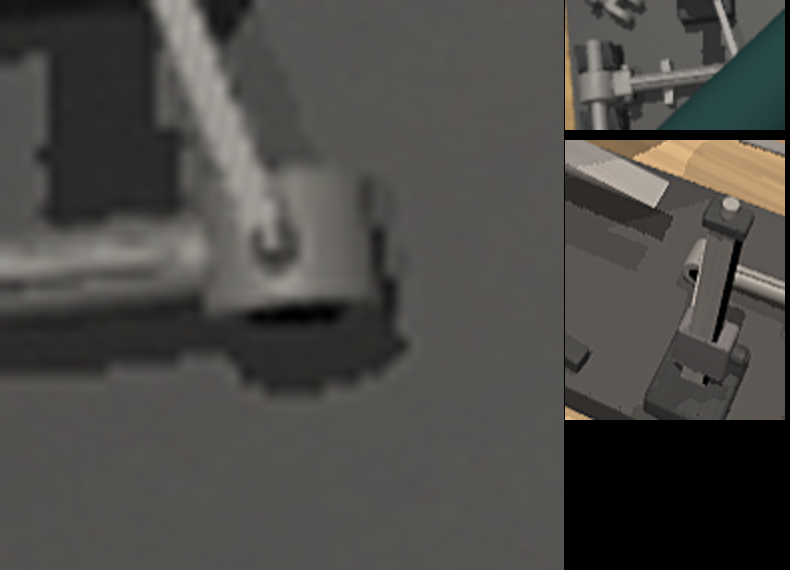

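```bash
python3 -m jog '[{"tx":0.3,"ty":0,"tz":0,"wx":-0.13,"wy":0,"wz":0,"gripper":0.3},{"tx":0.5,"ty":0,"tz":0,"wx":0,"wy":0,"wz":0,"gripper":0.3},{"tx":0.5,"ty":0,"tz":0,"wx":0,"wy":0,"wz":0,"gripper":0.3},{"tx":0.3,"ty":0,"tz":0,"wx":0,"wy":0,"wz":0,"gripper":0.3},{"tx":0.2,"ty":0,"tz":0,"wx":0,"wy":0,"wz":0,"gripper":0.3},{"tx":0.1,"ty":0,"tz":0,"wx":0,"wy":0,"wz":0,"gripper":0.3},{"tx":0,"ty":0,"tz":0,"wx":0,"wy":0,"wz":0,"gripper":0.3},{"tx":0,"ty":0,"tz":0,"wx":0,"wy":0,"wz":0,"gripper":0.3}]' 50; python3 -c "
from h import *
tool(); cap('scene','s3.png'); cap('wrist','w3.png')
a=cv2.imread('pics/s3.png')[200:380,280:480];b=cv2.imread('pics/w3.png')
o=np.zeros((600,800,3),np.uint8);o[:495,:550]=cv2.resize(a,(550,495),interpolation=cv2.INTER_CUBIC);o[:188,550:]=cv2.resize(b,(250,188));cv2.imwrite('pics/m3.png',o)"
```

```text
clock: 9.3
ee_pos: [0.5563, -0.1068, 0.0712]
ee_rot: [-0.254, 1.569, -0.149]
force: [0.3, 0.0, -4.6]
grip_width: 0.0354
t 9.3 pos [ 0.5563 -0.1068  0.0712] F [ 0.34  0.03 -4.57] w 0.0354 jaw deg 6.02 xax [ 0.001 -0.    -1.   ]
```

View pics/m3.png

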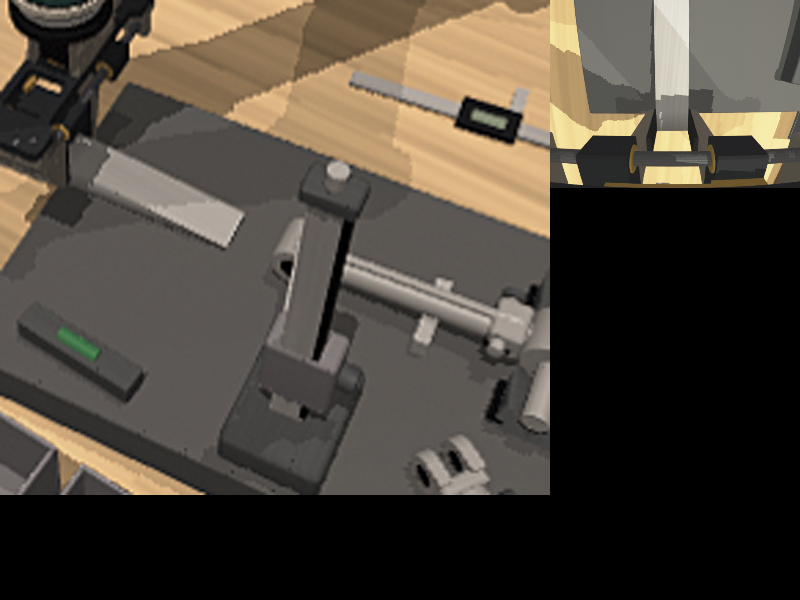

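```bash
python3 -m jog '[{"tx":0,"ty":0.2,"tz":0.05,"wx":0,"wy":0,"wz":0,"gripper":0.3},{"tx":0,"ty":0.3,"tz":0.05,"wx":0,"wy":0,"wz":0,"gripper":0.3},{"tx":0,"ty":0.25,"tz":0,"wx":0,"wy":0,"wz":0,"gripper":0.3},{"tx":0,"ty":0.14,"tz":0,"wx":0,"wy":0,"wz":0,"gripper":0.3},{"tx":0.03,"ty":0,"tz":0,"wx":0,"wy":0,"wz":0,"gripper":0.3},{"tx":0.03,"ty":0,"tz":0,"wx":0,"wy":0,"wz":0,"gripper":0.3},{"tx":0.02,"ty":0,"tz":0,"wx":0,"wy":0,"wz":0,"gripper":0.3},{"tx":0.02,"ty":0,"tz":0,"wx":0,"wy":0,"wz":0,"gripper":0.3},{"tx":0,"ty":0,"tz":0,"wx":0,"wy":0,"wz":0,"gripper":0.3}]' 50; python3 -c "
from h import *
tool()"
```

```text
clock: 10.3
ee_pos: [0.556, -0.0624, 0.0662]
ee_rot: [1.642, 1.57, 1.746]
force: [-3.7, 1.3, 3.0]
grip_width: 0.0356
t 10.3 pos [ 0.556  -0.0624  0.0662] F [-3.75  1.26  3.03] w 0.0356 jaw deg 5.97 xax [-0.     0.001 -1.   ]
```

```bash
python3 -m jog '[{"tx":0,"ty":0,"tz":0,"wx":0,"wy":0,"wz":0,"gripper":0.55},{"tx":0,"ty":0,"tz":0,"wx":0,"wy":0,"wz":0,"gripper":0.55},{"tx":0,"ty":0,"tz":0,"wx":0,"wy":0,"wz":0,"gripper":0.55},{"tx":-0.2,"ty":0,"tz":0,"wx":0,"wy":0,"wz":0,"gripper":0.55},{"tx":-0.4,"ty":0,"tz":0,"wx":0,"wy":0,"wz":0,"gripper":0.55},{"tx":-0.4,"ty":0,"tz":0,"wx":0,"wy":0,"wz":0,"gripper":0.55},{"tx":-0.4,"ty":-0.3,"tz":0,"wx":0,"wy":0,"wz":0,"gripper":0},{"tx":-0.4,"ty":-0.4,"tz":0,"wx":0,"wy":0,"wz":0,"gripper":0},{"tx":0,"ty":0,"tz":0,"wx":0,"wy":0,"wz":0,"gripper":0},{"tx":0,"ty":0,"tz":0,"wx":0,"wy":0,"wz":0,"gripper":0},{"tx":0,"ty":0,"tz":0,"wx":0,"wy":0,"wz":0,"gripper":0},{"tx":0,"ty":0,"tz":0,"wx":0,"wy":0,"wz":0,"gripper":0},{"tx":0,"ty":0,"tz":0,"wx":0,"wy":0,"wz":0,"gripper":0}]' 20; python3 -c "
from h import *
tool(); cap('scene','s4.png'); cap('wrist','w4.png')
a=cv2.imread('pics/s4.png')[200:380,280:480];b=cv2.imread('pics/w4.png')
o=np.zeros((600,800,3),np.uint8);o[:360,:400]=cv2.resize(a,(400,360),interpolation=cv2.INTER_CUBIC);o[300:600,400:]=cv2.resize(b,(400,300));cv2.imwrite('pics/m4.png',o)"
```

```text
clock: 11.6
ee_pos: [0.5593, -0.0958, 0.1548]
ee_rot: [2.972, 1.569, 3.078]
force: [-0.8, -0.2, 0.3]
grip_width: 0.0004
t 11.6 pos [ 0.5593 -0.0958  0.1548] F [-0.8  -0.23  0.29] w 0.0004 jaw deg 6.08 xax [-0.001  0.    -1.   ]
```

View pics/m4.png

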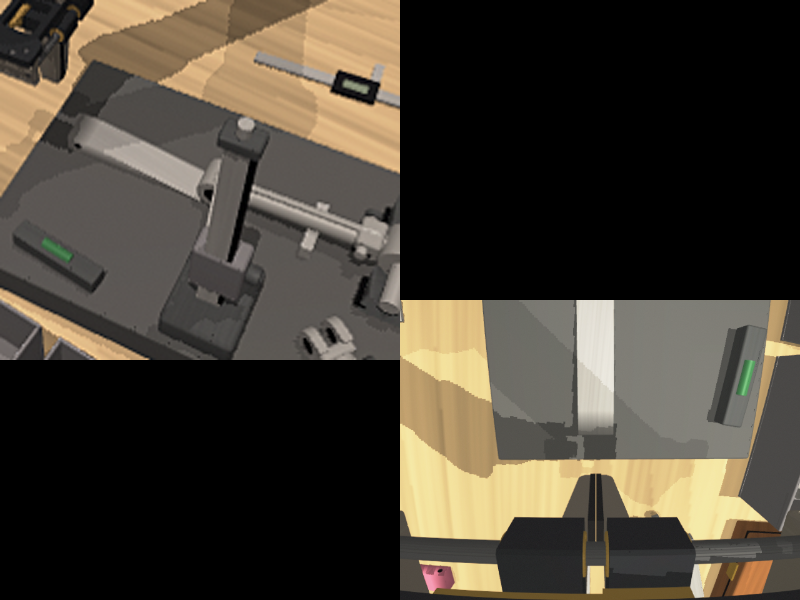

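```bash
python3 -m jog '[{"tx":0.5,"ty":0,"tz":0,"wx":0,"wy":0,"wz":0,"gripper":0},{"tx":0.6,"ty":0,"tz":0,"wx":0,"wy":0,"wz":0,"gripper":0},{"tx":0.4,"ty":0,"tz":0,"wx":0,"wy":0,"wz":0,"gripper":0},{"tx":0.2,"ty":0,"tz":0,"wx":0,"wy":0,"wz":0,"gripper":0},{"tx":0.05,"ty":0,"tz":0,"wx":0,"wy":0,"wz":0,"gripper":0},{"tx":0,"ty":0.1,"tz":0,"wx":0,"wy":0,"wz":0,"gripper":0}]' 20
python3 -m jog '[{"tx":0,"ty":0.05,"tz":0,"wx":0,"wy":0,"wz":0,"gripper":0},{"tx":0,"ty":0.05,"tz":0,"wx":0,"wy":0,"wz":0,"gripper":0},{"tx":0,"ty":0.05,"tz":0,"wx":0,"wy":0,"wz":0,"gripper":0},{"tx":0,"ty":0.05,"tz":0,"wx":0,"wy":0,"wz":0,"gripper":0},{"tx":0,"ty":0.05,"tz":0,"wx":0,"wy":0,"wz":0,"gripper":0},{"tx":0,"ty":0.05,"tz":0,"wx":0,"wy":0,"wz":0,"gripper":0},{"tx":0,"ty":0.05,"tz":0,"wx":0,"wy":0,"wz":0,"gripper":0},{"tx":0,"ty":0.05,"tz":0,"wx":0,"wy":0,"wz":0,"gripper":0},{"tx":0,"ty":0.05,"tz":0,"wx":0,"wy":0,"wz":0,"gripper":0},{"tx":0,"ty":0.05,"tz":0,"wx":0,"wy":0,"wz":0,"gripper":0}]' 20

```

```text
clock: 12.3
ee_pos: [0.5594, -0.0924, 0.0685]
ee_rot: [-1.021, 1.57, -0.918]
force: [0.4, 0.4, 0.0]
grip_width: 0.0007
clock: 13.3
ee_pos: [0.5571, -0.0681, 0.0686]
ee_rot: [-0.95, 1.568, -0.846]
force: [1.0, -4.8, 3.6]
grip_width: 0.0003
```

```bash
python3 -m jog '[{"tx":0,"ty":0.05,"tz":0,"wx":0,"wy":0,"wz":0,"gripper":0},{"tx":0,"ty":0.05,"tz":0,"wx":0,"wy":0,"wz":0,"gripper":0},{"tx":0,"ty":0.05,"tz":0,"wx":0,"wy":0,"wz":0,"gripper":0},{"tx":0,"ty":0.05,"tz":0,"wx":0,"wy":0,"wz":0,"gripper":0}]'
python3 -m jog '[{"tx":0,"ty":0.04,"tz":0,"wx":0,"wy":0,"wz":0,"gripper":0},{"tx":0,"ty":0.04,"tz":0,"wx":0,"wy":0,"wz":0,"gripper":0},{"tx":0,"ty":0.04,"tz":0,"wx":0,"wy":0,"wz":0,"gripper":0}]'
python3 -m jog '[{"tx":0,"ty":0.04,"tz":0,"wx":0,"wy":0,"wz":0,"gripper":0},{"tx":0,"ty":0.04,"tz":0,"wx":0,"wy":0,"wz":0,"gripper":0},{"tx":0,"ty":0.04,"tz":0,"wx":0,"wy":0,"wz":0,"gripper":0}]'
python3 -m jog '[{"tx":0,"ty":0.04,"tz":0,"wx":0,"wy":0,"wz":0,"gripper":0},{"tx":0,"ty":0.04,"tz":0,"wx":0,"wy":0,"wz":0,"gripper":0},{"tx":0,"ty":0.04,"tz":0,"wx":0,"wy":0,"wz":0,"gripper":0}]'

```

```text
clock: 13.7
ee_pos: [0.5561, -0.0581, 0.0687]
ee_rot: [-0.92, 1.568, -0.816]
force: [0.6, -5.1, 2.5]
grip_width: 0.0005
clock: 14.0
ee_pos: [0.5554, -0.0521, 0.0687]
ee_rot: [-0.937, 1.568, -0.833]
force: [0.3, -5.5, 3.5]
grip_width: 0.0006
clock: 14.3
ee_pos: [0.5548, -0.0463, 0.0686]
ee_rot: [-0.963, 1.568, -0.859]
force: [0.0, -5.4, 2.9]
grip_width: 0.0003
clock: 14.6
ee_pos: [0.5542, -0.0418, 0.0687]
ee_rot: [-1.174, 1.566, -1.071]
force: [1.5, -10.0, 2.6]
grip_width: 0.0002
```

```bash
python3 -m jog '[{"tx":0,"ty":0.04,"tz":0,"wx":0,"wy":0,"wz":0,"gripper":0},{"tx":0,"ty":0.04,"tz":0,"wx":0,"wy":0,"wz":0,"gripper":0},{"tx":0,"ty":0.04,"tz":0,"wx":0,"wy":0,"wz":0,"gripper":0}]'
python3 -m jog '[{"tx":0,"ty":0.04,"tz":0,"wx":0,"wy":0,"wz":0,"gripper":0},{"tx":0,"ty":0.04,"tz":0,"wx":0,"wy":0,"wz":0,"gripper":0},{"tx":0,"ty":0.02,"tz":0,"wx":0,"wy":0,"wz":0,"gripper":0}]'
python3 -m jog '[{"tx":0,"ty":0.02,"tz":0,"wx":0,"wy":0,"wz":0,"gripper":0}]'
python3 -m jog '[{"tx":0,"ty":0.02,"tz":0,"wx":0,"wy":0,"wz":0,"gripper":0}]'
python3 -m jog '[{"tx":0,"ty":0.02,"tz":0,"wx":0,"wy":0,"wz":0,"gripper":0}]'
python3 -m jog '[{"tx":0,"ty":0,"tz":0,"wx":0,"wy":0,"wz":0,"gripper":0},{"tx":0,"ty":0,"tz":0,"wx":0,"wy":0,"wz":0,"gripper":0}]'
```

```text
clock: 14.9
ee_pos: [0.5536, -0.0362, 0.0687]
ee_rot: [-1.192, 1.566, -1.089]
force: [1.0, -9.2, 1.7]
grip_width: 0.0006
clock: 15.2
ee_pos: [0.5531, -0.0311, 0.0687]
ee_rot: [-1.184, 1.566, -1.081]
force: [1.0, -10.0, 2.3]
grip_width: 0.0005
clock: 15.3
ee_pos: [0.553, -0.0302, 0.0687]
ee_rot: [-1.189, 1.566, -1.086]
force: [1.4, -10.2, 3.1]
grip_width: -0.0001
clock: 15.4
ee_pos: [0.5529, -0.0292, 0.0687]
ee_rot: [-1.188, 1.566, -1.086]
force: [0.8, -9.4, 2.6]
grip_width: 0.0004
clock: 15.5
ee_pos: [0.5528, -0.0283, 0.0687]
ee_rot: [-1.196, 1.566, -1.093]
force: [2.0, -9.0, 2.5]
grip_width: 0.0007
clock: 15.7
ee_pos: [0.5527, -0.0281, 0.0687]
ee_rot: [-1.184, 1.566, -1.081]
force: [1.5, -7.5, 2.8]
grip_width: 0.0005
```

```bash
python3 -m jog '[{"tx":0,"ty":0.02,"tz":0,"wx":0,"wy":0,"wz":0,"gripper":0},{"tx":0,"ty":0.02,"tz":0,"wx":0,"wy":0,"wz":0,"gripper":0}]'
```

```text
clock: 15.9
ee_pos: [0.5526, -0.0263, 0.0687]
ee_rot: [-1.197, 1.566, -1.094]
force: [0.5, -9.2, 2.5]
grip_width: 0.0004
```

```bash
python3 - <<'E'
from h import *
cap('scene','s5.png');a=cv2.imread('pics/s5.png')[255:345,355:455]
cv2.imwrite('pics/m5.png',cv2.resize(a,(600,540),interpolation=cv2.INTER_CUBIC))
E
```

```text
(no output)
```

View pics/m5.png

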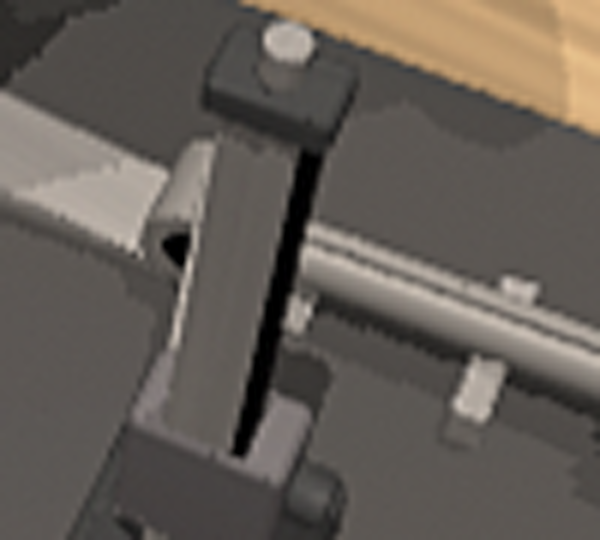

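The crop shows the wedge in under the eye at (165,230) and well aligned. The finger is hidden behind the beam, so I go on by feel in 2 mm steps. A normal step advances y by about 2.0 mm at about 9.5 N.

```bash
python3 -m jog '[{"tx":0,"ty":0.02,"tz":0,"wx":0,"wy":0,"wz":0,"gripper":0},{"tx":0,"ty":0.02,"tz":0,"wx":0,"wy":0,"wz":0,"gripper":0}]'
```

```text
clock: 16.15
ee_pos: [0.5523, -0.0243, 0.0687]
ee_rot: [-1.198, 1.566, -1.096]
force: [0.5, -8.8, 2.4]
grip_width: 0.0005
```

```bash
python3 -m jog '[{"tx":0,"ty":0.02,"tz":0,"wx":0,"wy":0,"wz":0,"gripper":0},{"tx":0,"ty":0.02,"tz":0,"wx":0,"wy":0,"wz":0,"gripper":0}]'
```

```text
clock: 16.35
ee_pos: [0.5521, -0.0223, 0.0687]
ee_rot: [-1.197, 1.566, -1.094]
force: [0.5, -8.9, 2.3]
grip_width: 0.0004
```

```bash
python3 -m jog '[{"tx":0,"ty":0.02,"tz":0,"wx":0,"wy":0,"wz":0,"gripper":0},{"tx":0,"ty":0.02,"tz":0,"wx":0,"wy":0,"wz":0,"gripper":0}]'
```

```text
clock: 16.55
ee_pos: [0.5519, -0.0204, 0.0687]
ee_rot: [-1.193, 1.566, -1.09]
force: [1.0, -9.2, 3.0]
grip_width: 0.0003
```

```bash
python3 -m jog '[{"tx":0,"ty":0.02,"tz":0,"wx":0,"wy":0,"wz":0,"gripper":0},{"tx":0,"ty":0.02,"tz":0,"wx":0,"wy":0,"wz":0,"gripper":0}]'
```

```text
clock: 16.75
ee_pos: [0.5518, -0.0188, 0.0687]
ee_rot: [-1.219, 1.565, -1.117]
force: [1.9, -11.3, 1.7]
grip_width: 0.0005
```

```bash
python3 -m jog '[{"tx":0,"ty":0,"tz":0,"wx":0,"wy":0,"wz":0,"gripper":0},{"tx":0,"ty":0,"tz":0,"wx":0,"wy":0,"wz":0,"gripper":0}]'; python3 -m jog '[{"tx":0,"ty":0,"tz":0,"wx":0,"wy":0,"wz":0,"gripper":0}]'; python3 -c "
from h import *
print(get_state()['ee_pos'],get_state()['wrist_torque'],get_state()['joint_efforts'])"
```

```text
clock: 16.95
ee_pos: [0.5518, -0.0187, 0.0687]
ee_rot: [-1.2, 1.565, -1.098]
force: [0.4, -9.1, 2.6]
grip_width: 0.0006
clock: 17.05
ee_pos: [0.5518, -0.0187, 0.0687]
ee_rot: [-1.196, 1.565, -1.094]
force: [1.1, -10.4, 2.5]
grip_width: 0.0004
[ 0.55180517 -0.01874033  0.0687028 ] [-2.36776374 -0.19352142  0.02244315] [-5.50199121e+00 -4.42157543e+01  5.70520699e+00 -1.49266148e+01
 -1.78240411e+00  2.09734909e+00 -3.57406927e-03]
```

```bash
python3 -m jog '[{"tx":0,"ty":0.008,"tz":0,"wx":0,"wy":0,"wz":0,"gripper":0},{"tx":0,"ty":0,"tz":0,"wx":0,"wy":0,"wz":0,"gripper":0}]'; python3 -c "
from h import *
print(get_state()['ee_pos'],get_state()['wrist_torque'],get_state()['joint_efforts'])"
```

```text
clock: 17.25
ee_pos: [0.5518, -0.0187, 0.0687]
ee_rot: [-1.216, 1.565, -1.114]
force: [1.9, -10.7, 2.1]
grip_width: 0.0005
[ 0.5517838  -0.01872615  0.06870668] [-2.58029525 -0.24123955  0.04874096] [-5.94499245e+00 -4.44422472e+01  5.33331737e+00 -1.49917370e+01
 -1.90916240e+00  2.26906009e+00 -6.64797815e-03]
```

```bash
python3 -m jog '[{"tx":0,"ty":0.007,"tz":0,"wx":0,"wy":0,"wz":0,"gripper":0},{"tx":0,"ty":0,"tz":0,"wx":0,"wy":0,"wz":0,"gripper":0}]'; python3 -c "
from h import *
print(get_state()['ee_pos'],get_state()['wrist_torque'],get_state()['joint_efforts'])"
```

```text
clock: 17.45
ee_pos: [0.5517, -0.0186, 0.0687]
ee_rot: [-1.227, 1.564, -1.125]
force: [1.2, -10.8, 0.8]
grip_width: 0.0004
[ 0.55174353 -0.01864037  0.06869962] [-2.6466925  -0.26552466  0.02239926] [-6.20718643e+00 -4.45650637e+01  5.10106713e+00 -1.50372773e+01
 -1.99560620e+00  2.37174645e+00 -6.11147785e-03]
```

```bash
python3 -m jog '[{"tx":0,"ty":-0.05,"tz":0,"wx":0,"wy":0,"wz":0,"gripper":0},{"tx":0,"ty":-0.1,"tz":0,"wx":0,"wy":0,"wz":0,"gripper":0},{"tx":0,"ty":-0.2,"tz":0,"wx":0,"wy":0,"wz":0,"gripper":0},{"tx":0,"ty":-0.3,"tz":0,"wx":0,"wy":0,"wz":0,"gripper":0},{"tx":-0.2,"ty":-0.2,"tz":0,"wx":0,"wy":0,"wz":0,"gripper":0},{"tx":-0.5,"ty":-0.2,"tz":0,"wx":0,"wy":0,"wz":0,"gripper":0},{"tx":-0.8,"ty":-0.3,"tz":0,"wx":0,"wy":0,"wz":0,"gripper":0},{"tx":-0.8,"ty":-0.3,"tz":0,"wx":0,"wy":0,"wz":0,"gripper":0},{"tx":-0.8,"ty":-0.5,"tz":0,"wx":0,"wy":0,"wz":0,"gripper":0},{"tx":-0.4,"ty":-0.5,"tz":0,"wx":0,"wy":0,"wz":0,"gripper":0},{"tx":0,"ty":0,"tz":0,"wx":0,"wy":0,"wz":0,"gripper":0}]'; python3 -c "
from h import *
tool(); cap('top','t6.png');cap('scene','s6.png');a=cv2.imread('pics/s6.png')[255:345,355:455];b=cv2.imread('pics/t6.png')[190:290,150:310]
o=np.zeros((600,800,3),np.uint8);o[:300,:333]=cv2.resize(a,(333,300),interpolation=cv2.INTER_CUBIC);o[300:,:480]=cv2.resize(b,(480,300),interpolation=cv2.INTER_CUBIC);o[:300,400:]=cv2.resize(cap('wrist')['pixels'],(400,300));cv2.imwrite('pics/m6.png',o)"
```

```text
clock: 18.55
ee_pos: [0.5658, -0.1516, 0.2474]
ee_rot: [-0.407, 1.564, -0.308]
force: [-0.9, -0.6, -1.1]
grip_width: -0.0001
t 18.55 pos [ 0.5658 -0.1516  0.2474] F [-0.91 -0.64 -1.13] w -0.0001 jaw deg 5.67 xax [ 0.007 -0.002 -1.   ]
```

View pics/m6.png

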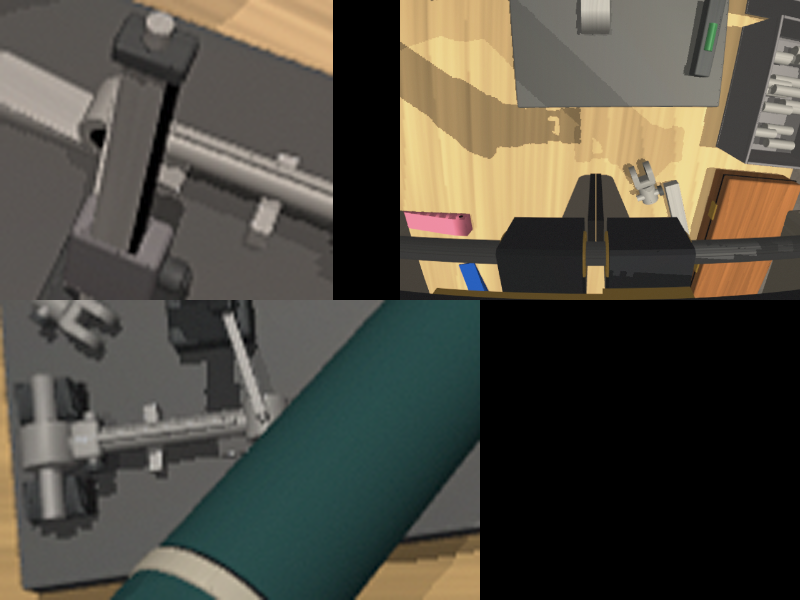

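The touch signature was clear: forward motion stopped dead while force kept rising. I'll re-approach lightly once to check that the wedge has not crept back since release.

```bash
python3 -m jog '[{"tx":0.4,"ty":0.5,"tz":0,"wx":0,"wy":0,"wz":0,"gripper":0},{"tx":0.8,"ty":0.5,"tz":0,"wx":0,"wy":0,"wz":0,"gripper":0},{"tx":0.8,"ty":0.3,"tz":0,"wx":0,"wy":0,"wz":0,"gripper":0},{"tx":0.8,"ty":0.3,"tz":0,"wx":0,"wy":0,"wz":0,"gripper":0},{"tx":0.5,"ty":0.2,"tz":0,"wx":0,"wy":0,"wz":0,"gripper":0},{"tx":0.2,"ty":0.2,"tz":0,"wx":0,"wy":0,"wz":0,"gripper":0},{"tx":0,"ty":0.2,"tz":0,"wx":0,"wy":0,"wz":0,"gripper":0},{"tx":0,"ty":0.1,"tz":0,"wx":0,"wy":0,"wz":0,"gripper":0},{"tx":0,"ty":0.1,"tz":0,"wx":0,"wy":0,"wz":0,"gripper":0},{"tx":0,"ty":0.08,"tz":0,"wx":0,"wy":0,"wz":0,"gripper":0},{"tx":0,"ty":0,"tz":0,"wx":0,"wy":0,"wz":0,"gripper":0},{"tx":0,"ty":0,"tz":0,"wx":0,"wy":0,"wz":0,"gripper":0}]'
for i in 1; do python3 -m jog '[{"tx":0,"ty":0.02,"tz":0,"wx":0,"wy":0,"wz":0,"gripper":0},{"tx":0,"ty":0,"tz":0,"wx":0,"wy":0,"wz":0,"gripper":0}]'; done
python3 -m jog '[{"tx":0,"ty":0.02,"tz":0,"wx":0,"wy":0,"wz":0,"gripper":0},{"tx":0,"ty":0,"tz":0,"wx":0,"wy":0,"wz":0,"gripper":0}]'
```

```text
clock: 19.9
ee_pos: [0.5522, -0.0228, 0.0686]
ee_rot: [0.058, 1.57, 0.163]
force: [-0.0, 0.0, 0.1]
grip_width: 0.0003
clock: 20.1
ee_pos: [0.5519, -0.0219, 0.0682]
ee_rot: [0.308, 1.571, 0.413]
force: [0.5, -0.3, 0.1]
grip_width: 0.0003
clock: 20.3
ee_pos: [0.5517, -0.0207, 0.0681]
ee_rot: [2.313, 1.571, 2.418]
force: [0.4, 0.5, 0.4]
grip_width: 0.0005
```

```bash
python3 -m jog '[{"tx":0,"ty":0.016,"tz":0,"wx":0,"wy":0,"wz":0,"gripper":0},{"tx":0,"ty":0,"tz":0,"wx":0,"wy":0,"wz":0,"gripper":0}]'
python3 -m jog '[{"tx":0,"ty":0.016,"tz":0,"wx":0,"wy":0,"wz":0,"gripper":0},{"tx":0,"ty":0,"tz":0,"wx":0,"wy":0,"wz":0,"gripper":0}]'
python3 -m jog '[{"tx":0,"ty":0.016,"tz":0,"wx":0,"wy":0,"wz":0,"gripper":0},{"tx":0,"ty":0,"tz":0,"wx":0,"wy":0,"wz":0,"gripper":0}]'
python3 -m jog '[{"tx":0,"ty":0.016,"tz":0,"wx":0,"wy":0,"wz":0,"gripper":0},{"tx":0,"ty":0,"tz":0,"wx":0,"wy":0,"wz":0,"gripper":0}]'
python3 -c "
from h import *
print(get_state()['ee_pos'],get_state()['wrist_torque'],get_state()['joint_efforts'])"
```

```text
clock: 20.5
ee_pos: [0.5516, -0.0198, 0.068]
ee_rot: [2.798, 1.571, 2.903]
force: [0.6, 0.0, 0.2]
grip_width: 0.0003
clock: 20.7
ee_pos: [0.5515, -0.019, 0.0681]
ee_rot: [1.458, 1.571, 1.563]
force: [0.4, 0.7, 0.2]
grip_width: 0.0008
clock: 20.9
ee_pos: [0.5515, -0.0189, 0.0681]
ee_rot: [-1.297, 1.57, -1.192]
force: [-0.9, -2.1, -1.3]
grip_width: 0.0006
clock: 21.1
ee_pos: [0.5515, -0.0188, 0.0681]
ee_rot: [-1.318, 1.569, -1.214]
force: [0.4, -4.6, -1.3]
grip_width: 0.0006
[ 0.55148549 -0.01880902  0.06812459] [-1.22143558 -0.14516031 -0.01774796] [-2.71755718e+00 -4.52233315e+01  9.19295937e+00 -1.56127900e+01
 -8.51588678e-01  1.13050517e+00 -9.19928803e-03]
```

```bash
python3 -m jog '[{"tx":0,"ty":0.02,"tz":0,"wx":0,"wy":0,"wz":0,"gripper":0},{"tx":0,"ty":0,"tz":0,"wx":0,"wy":0,"wz":0,"gripper":0}]'
python3 -m jog '[{"tx":0,"ty":0.014,"tz":0,"wx":0,"wy":0,"wz":0,"gripper":0},{"tx":0,"ty":0,"tz":0,"wx":0,"wy":0,"wz":0,"gripper":0}]'
python3 -c "
from h import *
print(get_state()['ee_pos'],get_state()['wrist_torque'],get_state()['joint_efforts'])"
```

```text
clock: 21.3
ee_pos: [0.5515, -0.0187, 0.0682]
ee_rot: [-1.316, 1.567, -1.212]
force: [0.9, -6.9, -3.2]
grip_width: 0.0005
clock: 21.5
ee_pos: [0.5514, -0.0187, 0.0682]
ee_rot: [-1.346, 1.567, -1.242]
force: [0.6, -8.3, -3.3]
grip_width: 0.0003
[ 0.55142645 -0.01867173  0.06817089] [-1.99581224 -0.2055963   0.02399119] [-4.50057238e+00 -4.60595334e+01  7.63453066e+00 -1.59122050e+01
 -1.42228872e+00  1.82309523e+00 -6.50106085e-03]
```

```bash
python3 -m jog '[{"tx":0,"ty":-0.03,"tz":0,"wx":0,"wy":0,"wz":0,"gripper":0},{"tx":0,"ty":-0.05,"tz":0,"wx":0,"wy":0,"wz":0,"gripper":0},{"tx":0,"ty":-0.1,"tz":0,"wx":0,"wy":0,"wz":0,"gripper":0},{"tx":0,"ty":-0.3,"tz":0,"wx":0,"wy":0,"wz":0,"gripper":0},{"tx":-0.2,"ty":-0.3,"tz":0,"wx":0,"wy":0,"wz":0,"gripper":0},{"tx":-0.5,"ty":-0.2,"tz":0,"wx":0,"wy":0,"wz":0,"gripper":0},{"tx":-0.6,"ty":-0.2,"tz":0,"wx":0,"wy":0,"wz":0,"gripper":0},{"tx":-0.3,"ty":0,"tz":0,"wx":0,"wy":0,"wz":0,"gripper":0},{"tx":0,"ty":0,"tz":0,"wx":0,"wy":0,"wz":0,"gripper":0}]' && python3 -c "
from h import *
tool(); cap('scene','s7.png')
a=cv2.imread('pics/s6.png')[255:345,300:520].astype(int);b=cv2.imread('pics/s7.png')[255:345,355:455].astype(int)
print('scene change near eye/link', abs(a[:,55:155]-b)[:, 30:].mean())
close_job()"
```

```text
clock: 22.4
ee_pos: [0.5587, -0.0754, 0.1502]
ee_rot: [0.063, 1.566, 0.167]
force: [0.1, 1.5, -0.5]
grip_width: 0.0002
t 22.4 pos [ 0.5587 -0.0754  0.1502] F [ 0.1   1.53 -0.5 ] w 0.0002 jaw deg 5.95 xax [ 0.004  0.001 -1.   ]
scene change near eye/link 3.4331746031746033
the job is handed in; nothing more can be done
```

The job is handed in at 22.4 s of the 72 allowed. I took the larger grey wedge and laid it flat on the plate, thin end towards the eye. Then I let go and pushed it in from behind with the closed fingertips until the eye met the gauge's finger.

**Touch:** after an estimated 3.5 mm of lift, forward motion stopped (0.1 mm moved for 0.75 mm commanded) while the push rose from about 9 to 10.8 N. From this I estimate a touch of roughly 1.5 to 2 N. It is not a direct measurement, because the finger was hidden behind the beam in the scene view.

**After letting go:** I came back once to check for creep. The wedge was within about 0.3 mm of where I had left it (0.1 mm when pushed again) and held against an 8.3 N push without moving. After that check I backed off without viewing another picture. The last one I viewed, from before the check, showed the shank clear of the packing, the mandrel in its V-blocks and no bystander in view visibly moved.

**Last check that stayed unclear:** a picture difference around the eye between the two retreats came out at 3.4 grey levels. The arm and its shadow stood differently in the two pictures, so it neither confirms nor contradicts that the link stayed still.

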